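# Pack the graded ingot gift set

### The arm

A 6-joint arm with a two-finger parallel gripper is mounted at the origin on the work surface. World frame = base frame: x ahead of the robot, y to its left, z up, the work surface at z = 0. Lengths are in mm, angles in rad, forces in N, time in s.
With the tool pointing down it reaches from about 400 to 825 mm from the base axis. Payload 7 kg.
Tool frame: the origin (TCP) lies on the centre line of the jaws, within the pads' length; the fingertips stand 14 mm ahead of it and the grasp point (between the pads) lies 5 mm behind it; z points along the fingers, y is the line along which they close (so a half turn about z gives the same grasp; the last joint's range is limited). The gripper opens to 85 mm and grips with 20 to 120 N. Pads are 22 mm wide; open, the fingers measure 114 mm over their backs; the gripper's body (76 mm by 85 mm) begins 54 mm behind the grasp point. The pads swing forward as they close: fully open they stand 13 mm farther back than shut.
Start: joints at [-1.047, 0.359, 0.012, 0, -1.224, -0.288], TCP at [157.669, -656.305, 245.302] pointing down, gripper open.
Joint ranges: [-3.07, 3.07], [-1.43, 2.12], [-1.02, 1.25], [-3.03, 1.67], [-3.05, -0], [-3.03, 3.03]. Speed limits (rad/s): [2.39, 2.39, 3.01, 3.14, 3.14, 3.14].

### API

Orientations are given as a unit quaternion [x, y, z, w].
In Python, from rig import robot gives the robot as it stands. The module is installed in compiled form; this text tells all that it offers.
- The arm moves only by the shell command python3 -m creep 'ROWS' [OPENING] [FORCE]. ROWS is JSON, a list of rows, each a list of 4 numbers: the shift along the tool's x, y, z in mm, then the turn about the tool's z in degrees. A call has 1 to 12 rows; each row shifts and turns the commanded pose from where the row before left it, along the tool's axes as they then stand; what a row does not reach is not made up. A row lasts 1/12 s, in which the tool goes at most 41.7 mm and 7.16 degrees, less where a joint would pass 70% of its speed; a pose out of reach is approached as far as the arm can. A call with a gripper value outside its range is refused whole. OPENING is the opening, from 0 (shut) to 1 (fully open), set as the call begins (- or left out, the last holds). The fingers move at their own pace and stop on an object; FORCE is the grip in N (left out, the last holds). Time passes only in rows, so rows that do not move let the fingers close. It gives the time, the measured TCP pose, the force, the opening and the grip force at its end, in the units of the state.
- robot.sense(): the state, without advancing time (a new reading comes with each control period).
- robot.get_image(name): name is "side" or "top"; returns the picture (480x640x3 uint8, blue, green, red); there is no depth.
- robot.get_calibration(name): a dict with "fx", "fy", "cx", "cy" (pixels), "view" (4x4, takes a point from world to camera coordinates). Camera axes: x right, y up, looking along -z (the intrinsics and any distortion apply to the point x, -y, -z); pixel columns grow to the right and rows downward; lengths in mm; the calibration is good to about 2 mm. A picture is of the moment at which its call begins. get_calibration takes no time and is no camera call.
- robot.finish_job(): hands the job in; it is judged then, once.
The state is a dict: "clock": time; "q": joint angles; "qd": joint speeds; "effort": joint torques, N m; "position": TCP position; "tcp_rot": TCP orientation; "wrist_force": force on the tool from outside, world axes, zero at the start; "moment": the same for the moment, N m; "grip_width": opening from 0.0 (shut) to 1.0 (fully open); "grip_force": force on a finger pad.
Only numpy, scipy, OpenCV 4.12 (cv2) and the standard library are available. Lean on these libraries where they do the work, as an engineer would, in place of code of your own. Each camera call takes 0.05 s, during which the arm holds its last target. There are 200 camera calls.

### The job

Pack the gift set: line up the four gold ingots from the cutting mat in the red tray in order of size, each upright and fully down in the pocket made for its size, the smallest in the smallest pocket and so on to the largest, and lying lengthwise along the row. Set them down, do not drop them, and leave the glue bottle and the tape roll where they stand.

Things in the scene. Friction and masses are not known exactly. Their poses are not given: they have to be found in the camera images.
- ingot1: The smallest of four loose gold boat-shaped ingots, 50 mm long (x, horn to horn), 28 mm wide (y) at the waist; horns 27 mm, central dome 24 mm high. Flat upright waist sides, 22 mm along x, 6 to 18 mm above the underside: grip there across y. Origin: centre of the underside; both ends alike, z up. Starts upright on a fixed green mat 3 mm thick.
- ingot2: The second smallest of four loose gold boat-shaped ingots, 64 mm long (x, horn to horn), 34 mm wide (y) at the waist; horns 33 mm, central dome 29 mm high. Flat upright waist sides, 28 mm along x, 6 to 21 mm above the underside: grip there across y. Origin: centre of the underside; both ends alike, z up. Starts upright on a fixed green mat 3 mm thick.
- ingot3: The second largest of four loose gold boat-shaped ingots, 78 mm long (x, horn to horn), 40 mm wide (y) at the waist; horns 39 mm, central dome 34 mm high. Flat upright waist sides, 34 mm along x, 6 to 24 mm above the underside: grip there across y. Origin: centre of the underside; both ends alike, z up. Starts upright on a fixed green mat 3 mm thick.
- ingot4: The largest of four loose gold boat-shaped ingots, 92 mm long (x, horn to horn), 46 mm wide (y) at the waist; horns 45 mm, central dome 39 mm high. Flat upright waist sides, 40 mm along x, 6 to 27 mm above the underside: grip there across y. Origin: centre of the underside; both ends alike, z up. Starts upright on a fixed green mat 3 mm thick.
- pocket1: The smallest of four cream-floored pockets in a row in a fixed red tray (332 x 92 mm): 44 mm (x) by 40 mm (y), 5 mm deep. x runs along the row to the larger pockets, 67, 81 and 95 mm centre to centre from the smallest. Origin under the pocket's centre, z up: floor 10 mm, filling and rim 15 mm above it.
- pocket2: The second smallest of four cream-floored pockets in a row in a fixed red tray (332 x 92 mm): 52 mm (x) by 46 mm (y), 5 mm deep. x runs along the row to the larger pockets, 67, 81 and 95 mm centre to centre from the smallest. Origin under the pocket's centre, z up: floor 10 mm, filling and rim 15 mm above it.
- pocket3: The second largest of four cream-floored pockets in a row in a fixed red tray (332 x 92 mm): 61 mm (x) by 52 mm (y), 5 mm deep. x runs along the row to the larger pockets, 67, 81 and 95 mm centre to centre from the smallest. Origin under the pocket's centre, z up: floor 10 mm, filling and rim 15 mm above it.
- pocket4: The largest of four cream-floored pockets in a row in a fixed red tray (332 x 92 mm): 69 mm (x) by 58 mm (y), 5 mm deep. x runs along the row to the larger pockets, 67, 81 and 95 mm centre to centre from the smallest. Origin under the pocket's centre, z up: floor 10 mm, filling and rim 15 mm above it.
- glue: A loose white glue bottle with orange cap, 48 mm across and 95 mm tall, standing beyond the work; not part of the job. Origin at the centre of its underside.
- tape: A loose roll of brown parcel tape with a pale core, lying flat, 100 mm across, 48 mm high, beyond the work; not part of the job. Origin at the centre of its underside.

How it is judged:
By the outcome, as a careful person would: the job done as asked, in the order asked, and still so for the second after the job is handed in, with the robot touching nothing.
It also fails if it takes over 96 s, if anything falls off the work surface, if the arm or the gripper's body presses on something with over 40 N, if the wrist force passes 120 N, or if a joint passes its speed limit or range.

## Working session

There is one attempt and no reset: what is moved stays moved. The work goes in short steps, Python scripts to look and compute and a shell command to move; the robot and the scene stay as the last step left them, time stands still between calls to the robot, and variables do not carry over. Pictures are saved under pics/ and viewed, at most 14 in all, crops included, and the job is handed in when it is done.

```bash
mkdir -p pics; ls
python3 - <<'E'
from rig import robot
import cv2,numpy as np
np.set_printoptions(precision=4,suppress=True)
for n in("top","side"):
    cv2.imwrite(f"pics/{n}0.png",robot.get_image(n)); c=robot.get_calibration(n); print(n,c)
print(robot.sense())
E
```

```text
pics
top {'fx': 460.80313377965143, 'fy': 460.80313377965143, 'cx': 323.4948776962379, 'cy': 242.0829035704968, 'view': array([[   0.0149,   -0.9999,   -0.0038,   19.0172],
       [   0.9758,    0.0137,    0.2183, -597.0027],
       [  -0.2183,   -0.0069,    0.9759, -787.4955],
       [   0.    ,    0.    ,    0.    ,    1.    ]])}
side {'fx': 495.4286520343278, 'fy': 495.4286520343278, 'cx': 322.193608372191, 'cy': 247.5829136829065, 'view': array([[   0.7857,   -0.6186,    0.0047, -487.9876],
       [   0.3113,    0.4021,    0.8611, -218.0382],
       [  -0.5345,   -0.6751,    0.5085, -487.3131],
       [   0.    ,    0.    ,    0.    ,    1.    ]])}
{'clock': 0.1, 'q': array([-1.0469,  0.3593,  0.0112, -0.0003, -1.2241, -0.2881]), 'qd': array([-0.0013, -0.0015,  0.0016,  0.001 , -0.001 ,  0.0022]), 'effort': array([ -0.0012, -58.4767,  29.4107,   6.9546,  -0.0033,  -0.    ]), 'position': array([ 157.5639, -655.957 ,  244.4608]), 'tcp_rot': array([-0.1176,  0.9931,  0.0007, -0.0002]), 'wrist_force': array([ 0.616 , -0.1121, -0.2043]), 'moment': array([-0.0169,  0.0035,  0.0061]), 'grip_force': 0.0, 'grip_width': 1.0006616901931553}
```

View pics/top0.png

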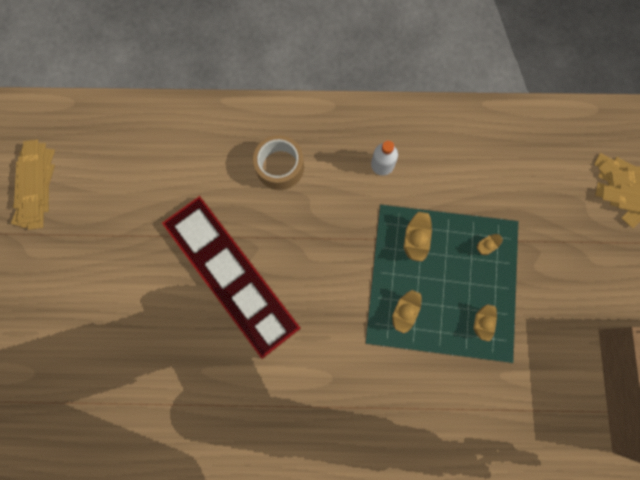

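View pics/side0.png

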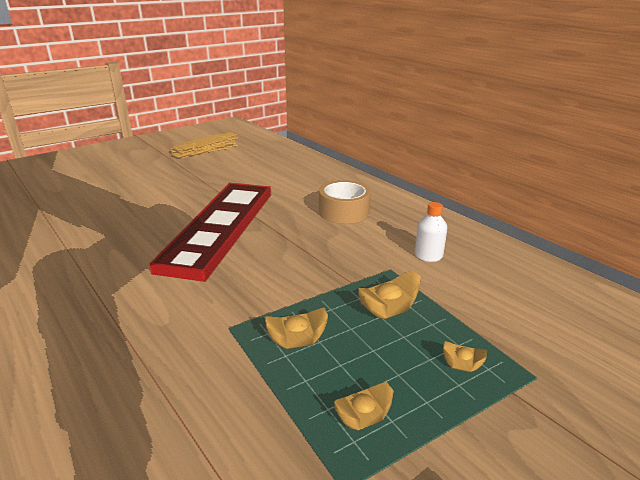

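Top view: the ingots are at (418,237), (407,312), (486,323) and (489,244). The pockets are at (196,230), (225,267), (249,301) and (270,330), with the glue at (385,158) and the tape at (278,163). The side view shows the same set. Next I'll look at enlarged crops.

Run:
```python
import cv2,numpy as np
t=cv2.imread("pics/top0.png");s=cv2.imread("pics/side0.png")
def crop(im,cx,cy,h,lab):
    c=cv2.resize(im[cy-h:cy+h,cx-h:cx+h],(200,200),interpolation=cv2.INTER_CUBIC)
    return c
T=[(489,244,30),(486,323,30),(407,312,30),(418,237,30)]
S=[(465,356,40),(364,406,40),(297,327,40),(390,295,40)]
cv2.imwrite("pics/crops.png",np.vstack([np.hstack([crop(t,*p,0) for p in T]),np.hstack([crop(s,*p,0) for p in S])]))
for n,im,P in(("top",t,T),("side",s,S)):
    h=cv2.cvtColor(im,cv2.COLOR_BGR2HSV)
    for p in P:
        x,y,r=p; r+=6
        hh=h[y-r:y+r,x-r:x+r]; m=((hh[...,0]<32)&(hh[...,1]>90)&(hh[...,2]>50)).astype(np.uint8)
        k,l,st,ce=cv2.connectedComponentsWithStats(m); i=1+st[1:,4].argmax(); print(n,p,st[i]+[x-r,y-r,0,0,0],ce[i]+[x-r,y-r])
```

```text
top (489, 244, 30) [ 453  208   72   72 1032] [505.11434109 227.88565891]
top (486, 323, 30) [474 305  23  36 652] [485.48619632 322.12883436]
top (407, 312, 30) [392 290  30  43 858] [406.5034965  311.07459207]
top (418, 237, 30) [ 404  212   28   49 1087] [418.09567617 236.56117755]
side (465, 356, 40) [ 447  310   64   48 1570] [488.79363057 325.57579618]
side (364, 406, 40) [ 334  382   60   48 1865] [364.77104558 406.15656836]
side (297, 327, 40) [ 251  281   92   38 2021] [284.96833251 293.55665512]
side (390, 295, 40) [ 344  249   92   70 4431] [389.65222297 278.51929587]
```

View pics/crops.png

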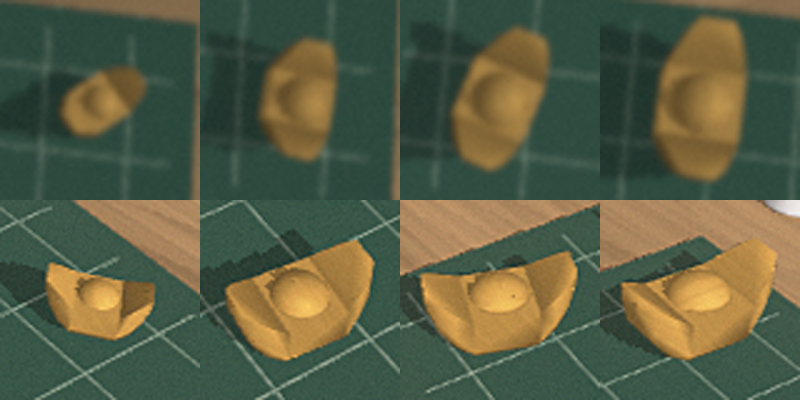

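Crops: all four ingots are upright with clear outlines (top row is the top view, sizes 1 to 4 from left to right). I'll fit pose models to the silhouettes in both views, including height.

```bash
cat > fit.py <<'E'
import cv2,numpy as np
from scipy.optimize import minimize
from rig import robot
CAL={n:robot.get_calibration(n) for n in("top","side")}
U=4
def proj(n,P):
    c=CAL[n];p=np.c_[P,np.ones(len(P))]@np.array(c["view"]).T
    return np.c_[c["cx"]+c["fx"]*p[:,0]/-p[:,2],c["cy"]+c["fy"]*p[:,1]/p[:,2]]
def ray(n,u,v,z):
    c=CAL[n];V=np.array(c["view"]);R=V[:3,:3];o=-R.T@V[:3,3]
    d=R.T@np.array([(u-c["cx"])/c["fx"],-(v-c["cy"])/c["fy"],-1]);return o+d*(z-o[2])/d[2]
def place(P,q):
    x,y,z,a=q;c,s=np.cos(a),np.sin(a);P=np.asarray(P,float)
    return np.c_[x+c*P[:,0]-s*P[:,1],y+s*P[:,0]+c*P[:,1],z+P[:,2]]
def hullmask(n,P,box):
    x0,y0,w,h=box;m=np.zeros((h*U,w*U),np.uint8)
    p=(proj(n,P)-[x0,y0]+.5)*U-.5
    cv2.fillConvexPoly(m,np.round(cv2.convexHull(p.astype(np.float32))*16).astype(np.int32),1,cv2.LINE_8,4);return m
def up(im,box):
    x0,y0,w,h=box;return cv2.resize(im[y0:y0+h,x0:x0+w],None,fx=U,fy=U,interpolation=cv2.INTER_CUBIC).astype(float)
DIM={1:(50,28,27,24,22,18),2:(64,34,33,29,28,21),3:(78,40,39,34,34,24),4:(92,46,45,39,40,27)}
def ingot(k,b,e):   # hull parts; b: half-length at the underside / (L/2); e: end half-width fraction
    L,W,H,D,w,t=DIM[k];w/=2;h=W/2
    mid=[(sx*w,sy*h,z) for sx in(1,-1) for sy in(1,-1) for z in(6,t)]+[(sx*w,sy*h*.8,0) for sx in(1,-1) for sy in(1,-1)]
    a=np.linspace(0,6.28,24);dome=[(.75*(D-t)*1.2*c*np.cos(i),.75*(D-t)*1.2*c*np.sin(i),t+(D-t)*s) for i in a for c,s in((1,0),(.8,.6),(.5,.87),(0,1))]
    ends=[[(sg*w,sy*h,z) for sy in(1,-1) for z in(6,t)]+[(sg*b*L/2,sy*h*.7,0) for sy in(1,-1)]+[(sg*L/2,sy*h*e,H) for sy in(1,-1)] for sg in(1,-1)]
    return [mid,dome]+ends
def biggest(m,c):
    k,l,st,_=cv2.connectedComponentsWithStats(m.astype(np.uint8));return l==l[int(c[1]),int(c[0])]
def fit_ingot(k,ims,px,q0,fixb=None):
    M=[]
    for n,r in(("top",36),("side",46)):
        x,y=px[n];box=(x-r,y-r,2*r,2*r);I=up(ims[n],box)
        M.append((n,box,biggest((I[...,0]<.45*I[...,2])&(I[...,2]>1.15*I[...,1]),(r*U,r*U))))
    def cost(p):
        c=0
        for n,box,m in M:
            r=np.zeros(m.shape,np.uint8)
            for P in ingot(k,p[4],p[5]): r|=hullmask(n,place(P,(*p[:3],p[3]/30)),box)
            c+=np.sum((r>0)!=m)/m.sum()
        return c
    p0=np.array([*q0[:3],q0[3]*30,.5,.5])
    for _ in range(3):
        S=np.vstack([p0,p0+np.diag([6,6,4,6,.15,.15])])
        s=minimize(cost,p0,method="Nelder-Mead",options=dict(initial_simplex=S,maxiter=220,xatol=.02,fatol=1e-4));p0=s.x
    return [*p0[:3],p0[3]/30],p0[4:],s.fun
E
cat > run1.py <<'E'
from fit import *
np.set_printoptions(precision=3,suppress=True)
ims={n:cv2.imread(f"pics/{n}0.png") for n in("top","side")}
PX={1:((489,244),(465,356)),2:((486,323),(364,406)),3:((407,312),(297,327)),4:((418,237),(390,295))}
Y0={1:-.9,2:-.2,3:-.4,4:-.1}
for k in PX:
    a=ray("top",*PX[k][0],20)
    # initial yaw from horn direction in the top picture: image up = world +x
    q,be,f=fit_ingot(k,ims,dict(zip(("top","side"),PX[k])),(a[0],a[1],3,Y0[k]))
    print(k,np.array(q),"deg",np.degrees(q[3]),be,"xor",round(f,3))
# tray: cream floors
W=[(44,40),(52,46),(61,52),(69,58)];X=np.cumsum([0,67,81,95])
PC={"top":[(270,330),(249,301),(225,267),(196,230)],"side":[(186,259),(204,239),(221,218),(241,197)]}
boxes={"top":(150,185,160,180),"side":(140,175,140,110)};M={}
for n in boxes:
    I=up(ims[n],boxes[n]);m=(I.min(2)>110)&(I[...,0]>.75*I[...,2]);o=np.zeros(m.shape,bool)
    for c in PC[n]: o|=biggest(m,((c[0]-boxes[n][0])*U,(c[1]-boxes[n][1])*U))
    M[n]=o
def rect(k,z,q): a,b=W[k];return place([(X[k]+sx*a/2,sy*b/2,z) for sx in(1,-1) for sy in(1,-1)],q)
def cost(p,names=("top","side")):
    q=(*p[:3],p[3]/100);c=0
    for n in names:
        r=np.zeros(M[n].shape,np.uint8)
        for k in range(4): r|=hullmask(n,rect(k,10,q),boxes[n])&hullmask(n,rect(k,15,q),boxes[n])
        c+=np.sum((r>0)!=M[n])/M[n].sum()
    return c
a=ray("top",*PC["top"][0],10);b=ray("top",*PC["top"][3],10);p=np.array([a[0],a[1],0,100*np.arctan2(*(b-a)[1::-1])])
print("dist p1-p4",np.hypot(*(b-a)[:2]))
for _ in range(4):
    s=minimize(cost,p,method="Nelder-Mead",options=dict(initial_simplex=np.vstack([p,p+np.diag([8,8,5,6])]),xatol=.02,fatol=1e-4));p=s.x
print("tray",p,"deg",np.degrees(p[3]/100),s.fun)
q=(*p[:3],p[3]/100);print(place([(x,0,0) for x in X],q))
E
time python3 run1.py
```

```text
1 [ 608.372 -293.88     2.58    -1.002] deg -57.39127960774924 [0.63  0.276] xor 0.326
2 [ 457.108 -278.271    2.636   -0.227] deg -13.003066470309717 [0.629 0.341] xor 0.218
3 [ 474.914 -129.958    2.973   -0.422] deg -24.173675349163098 [0.648 0.353] xor 0.176
4 [ 616.436 -155.304    2.244   -0.165] deg -9.429586935084876 [0.541 0.435] xor 0.156
dist p1-p4 247.95321268146614
tray [440.051 126.783   3.327  68.204] deg 39.077813582657654 0.08187067931704833
[[440.051 126.783   3.327]
 [492.062 169.019   3.327]
 [554.942 220.079   3.327]
 [628.689 279.965   3.327]]
real	0m9.234s
user	0m9.158s
sys	0m0.445s
```

```bash
cat > ov.py <<'E'
from fit import *
ims={n:cv2.imread(f"pics/{n}0.png") for n in("top","side")}
PX={1:((489,244),(465,356)),2:((486,323),(364,406)),3:((407,312),(297,327)),4:((418,237),(390,295))}
Q={1:(608.4,-293.9,2.6,-1.002,.63,.276),2:(457.1,-278.3,2.6,-.227,.63,.34),3:(474.9,-130,3,-.422,.65,.35),4:(616.4,-155.3,2.2,-.165,.54,.435)}
rows=[]
for i,(n,r) in enumerate((("top",32),("side",46))):
    R=[]
    for k in Q:
        x,y=PX[k][i];box=(x-r,y-r,2*r,2*r);I=up(ims[n],box);J=I.clip(0,255).astype(np.uint8)
        m=biggest((I[...,0]<.45*I[...,2])&(I[...,2]>1.15*I[...,1]),(r*U,r*U)).astype(np.uint8)
        o=np.zeros_like(m)
        for P in ingot(k,*Q[k][4:]): o|=hullmask(n,place(P,Q[k][:4]),box)
        for mm,col in((m,(255,0,0)),(o,(0,0,255))):
            cv2.drawContours(J,cv2.findContours(mm,0,1)[0],-1,col,1)
        R.append(cv2.resize(J,(200,200)))
    rows.append(np.hstack(R))
T=up(ims["top"],(150,185,160,180))[::1];T=cv2.resize(T.clip(0,255).astype(np.uint8),None,fx=.5,fy=.5)
cv2.imwrite("pics/ov.png",cv2.resize(np.vstack(rows),(800,400)))
E
python3 ov.py
```

```text
(no output)
```

View pics/ov.png

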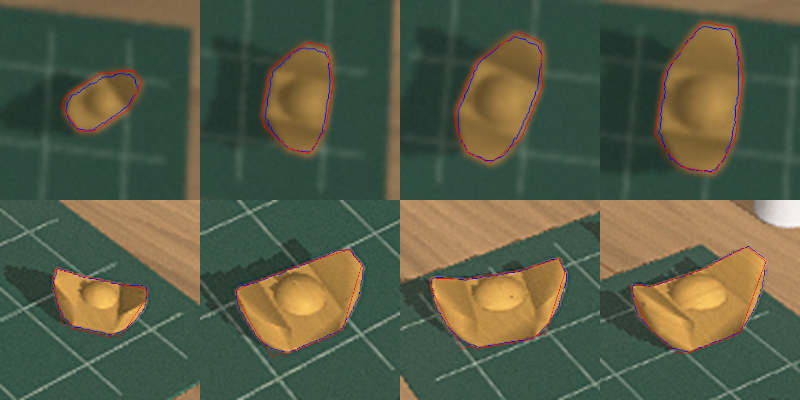

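Overlay: in all eight crops the fitted outline (red) sits on the segmented one (blue). The undersides come out at 2.2–3.0 mm, against 3 mm for the mat. Now I'll refit the tray with z=0, check its overlay, and work out the first move.

```bash
cat > nav.py <<'E'
import sys,numpy as np
from rig import robot
from scipy.spatial.transform import Rotation as Ro
s=robot.sense();R=Ro.from_quat(s["tcp_rot"]).as_matrix();p=s["position"]
h=np.degrees(np.arctan2(R[1,1],R[0,1]))
print("t %.2f pos"%s["clock"],p.round(1),"head %.1f tilt %.2f"%(h,np.degrees(np.arccos(-R[2,2]))),"F",s["wrist_force"].round(1),"grip",round(s["grip_width"],3),round(s["grip_force"],1),"q",s["q"].round(2))
if len(sys.argv)>1:
    x,y,z,hd=map(float,sys.argv[1:5]);t=(h-hd+90)%180-90;a=np.radians(h-t)
    d=np.array([x,y,z])-p;ty=np.array([np.cos(a),np.sin(a),0]);tx=np.array([np.sin(a)*-1,np.cos(a),0])
    tx=np.cross(ty,[0,0,-1]);print("turn %.1f then shift x %.1f y %.1f z %.1f"%(t,d@tx,d@ty,-d[2]))
    tx,ty=R[:,0],R[:,1];print("or shift first x %.1f y %.1f"%(d@tx,d@ty))
E
cat >> run1.py <<'E'
for z in(0,1.5):
    g=lambda v:cost([v[0],v[1],z,v[2]]);v=p[[0,1,3]]
    for _ in range(2): s=minimize(g,v,method="Nelder-Mead",options=dict(initial_simplex=np.vstack([v,v+np.diag([6,6,4])])));v=s.x
    print("z",z,v,s.fun)
for n in M:
    v=p[[0,1,3]];g=lambda v:cost([v[0],v[1],0,v[2]],(n,))
    for _ in range(2): s=minimize(g,v,method="Nelder-Mead",options=dict(initial_simplex=np.vstack([v,v+np.diag([6,6,4])])));v=s.x
    print(n,"z0",v,s.fun)
E
python3 run1.py | tail -4; python3 nav.py 608.4 -293.9 130 32.6
```

```text
z 0 [442.527 130.508  68.018] 0.2559192183815249
z 1.5 [440.857 128.324  68.118] 0.15402323275107627
top z0 [440.11  127.647  68.146] 0.022717558557018295
side z0 [443.357 132.026  68.436] 0.06707838479809976
t 0.10 pos [ 157.6 -656.   244.5] head 103.5 tilt 0.08 F [ 0.6 -0.1 -0.2] grip 1.001 0.0 q [-1.05  0.36  0.01 -0.   -1.22 -0.29]
turn 70.9 then shift x 62.1 y 574.9 z 114.5
or shift first x -522.9 y 246.6
```

```bash
python3 -m creep '[[-33,15,0,0],[-33,15,0,0],[-33,15,0,0],[-33,15,0,0],[-33,15,0,0],[-33,15,0,0],[-33,15,5,0],[-33,15,5,0],[-33,15,5,0],[-33,15,5,0],[-33,16,5,0],[-33,16,5,0]]' && python3 -m creep '[[-32,16,10,0],[-32,16,10,0],[-32,16,10,0],[-32,16,10,0]]' && python3 -m creep '[[0,0,0,7],[0,0,0,7],[0,0,0,7],[0,0,0,7],[0,0,0,7],[0,0,0,7],[0,0,0,7],[0,0,0,7],[0,0,0,7],[0,0,0,7],[0,0,0,0],[0,0,0,0]]'; python3 nav.py 608.4 -293.9 24 32.6
```

```text
clock: 1.1
position: [501.2, -385.3, 214.8]
tcp_rot: [-0.118, 0.993, 0.0, -0.0]
wrist_force: [0.7, -1.2, -0.5]
grip_width: 1.001
grip_force: 0.0
clock: 1.43
position: [610.6, -293.2, 174.5]
tcp_rot: [-0.118, 0.993, 0.0, -0.0]
wrist_force: [0.8, -1.0, 0.0]
grip_width: 1.002
grip_force: 0.0
clock: 2.43
position: [609.5, -294.6, 174.9]
tcp_rot: [0.472, 0.882, -0.0, -0.0]
wrist_force: [-0.7, -0.2, -0.2]
grip_width: 0.996
grip_force: 0.0
t 2.43 pos [ 609.5 -294.6  174.9] head 33.7 tilt 0.04 F [-0.7 -0.2 -0.2] grip 0.996 0.0 q [-0.16  0.41 -0.08 -0.   -1.09 -2.39]
turn 1.1 then shift x 1.2 y -0.5 z 150.9
or shift first x 1.2 y -0.5
```

```bash
python3 -m creep '[[1.2,-0.5,20,1.1],[0,0,30,0],[0,0,30,0],[0,0,30,0],[0,0,20,0],[0,0,12,0],[0,0,6,0],[0,0,3,0],[0,0,0,0],[0,0,0,0]]' && python3 -m creep '[[0,0,0,0],[0,0,0,0],[0,0,0,0],[0,0,0,0],[0,0,0,0],[0,0,0,0],[0,0,0,0],[0,0,0,0],[0,0,0,0],[0,0,0,0]]' 0 40; python3 nav.py 608.4 -293.9 24 32.6
```

```text
clock: 3.27
position: [609.5, -294.2, 25.6]
tcp_rot: [0.481, 0.877, 0.0, 0.001]
wrist_force: [0.3, 0.1, 0.1]
grip_width: 0.998
grip_force: 0.0
clock: 4.1
position: [609.0, -294.1, 24.9]
tcp_rot: [0.482, 0.876, 0.0, 0.0]
wrist_force: [-0.4, -0.5, 5.4]
grip_width: 0.31
grip_force: 40.2
t 4.10 pos [ 609.  -294.1   24.9] head 32.4 tilt 0.04 F [-0.4 -0.5  5.4] grip 0.31 40.2 q [-0.16  0.56 -0.22  0.   -0.79 -2.41]
turn -0.2 then shift x 0.4 y -0.4 z 0.9
or shift first x 0.4 y -0.4
```

```bash
python3 -m creep '[[0,0,-8,0],[0,0,-20,0],[0,0,-30,0],[0,0,-30,0],[0,0,-17,0],[0,0,0,0]]' ; python3 nav.py 440.1 127.3 90 129.05
```

```text
clock: 4.6
position: [610.9, -294.7, 134.6]
tcp_rot: [0.481, 0.877, 0.001, 0.004]
wrist_force: [0.2, 0.2, 0.1]
grip_width: 0.31
grip_force: 39.6
t 4.60 pos [ 610.9 -294.7  134.6] head 32.5 tilt 0.41 F [0.2 0.2 0.1] grip 0.31 39.6 q [-0.16  0.44 -0.13  0.   -1.   -2.41]
turn 83.4 then shift x 133.3 y -435.3 z 44.6
or shift first x 448.0 y 82.2
```

```bash
python3 -m creep '[[16,3,0,0],[30,5,0,0],[34,6,0,0],[34,6,0,0],[34,6,0,0],[34,6,0,0],[34,6,0,0],[34,6,0,0],[34,6,0,0],[34,6,0,0],[34,6,0,0],[34,6,0,0]]' && python3 -m creep '[[34,6,0,0],[20,5,0,0],[8,2,0,0],[0,0,0,-4],[0,0,0,-7],[0,0,0,-7],[0,0,0,-7],[0,0,0,-7],[0,0,0,-7],[0,0,0,-7],[0,0,0,-7],[0,0,0,-7]]' && python3 -m creep '[[0,0,0,-7],[0,0,0,-7],[0,0,0,-7],[0,0,0,-7],[0,0,0,-5],[0,0,0,-3.5],[0,0,0,0],[0,0,0,0],[0,0,0,0]]' ; python3 nav.py 440.1 127.3 45 129.05
python3 -c "
from rig import robot;import cv2
cv2.imwrite('pics/a.png',robot.get_image('side')[140:420,60:440])"
```

```text
clock: 5.6
position: [465.1, 54.8, 128.7]
tcp_rot: [0.47, 0.882, 0.01, -0.015]
wrist_force: [0.3, -0.2, 0.2]
grip_width: 0.318
grip_force: 39.6
clock: 6.6
position: [453.8, 92.6, 129.0]
tcp_rot: [-0.047, 0.998, 0.034, -0.017]
wrist_force: [-0.8, 0.5, 0.2]
grip_width: 0.314
grip_force: 39.6
clock: 7.35
position: [453.8, 93.1, 129.1]
tcp_rot: [-0.353, 0.935, 0.038, -0.005]
wrist_force: [-0.2, -0.5, -0.4]
grip_width: 0.316
grip_force: 39.6
t 7.35 pos [453.8  93.1 129.1] head 131.5 tilt 4.40 F [-0.2 -0.5 -0.4] grip 0.316 39.6 q [ 0.56  0.14 -0.54 -0.1  -0.89 -1.35]
turn 2.4 then shift x -11.0 y 35.2 z 84.1
or shift first x -10.9 y 28.3
```

View pics/a.png

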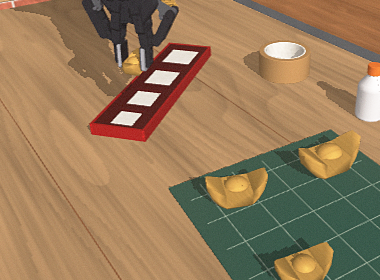

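The ingot is held, but the tool has tilted by 4.4°. Moving before turning pushed joint 6 to its limit. I'll check whether the tilt clears.

```bash
python3 -m creep '[[-5,10,10,0],[-5,15,10,0],[0,5,5,2],[0,0,0,0],[0,0,0,0],[0,0,0,0]]'; python3 nav.py 440.1 127.3 45 129.05; python3 -c "
from rig import robot;from scipy.spatial.transform import Rotation as R
print(R.from_quat(robot.sense()['tcp_rot']).as_matrix().round(3))"
```

```text
clock: 7.9
position: [440.8, 124.1, 107.1]
tcp_rot: [-0.339, 0.94, 0.038, -0.005]
wrist_force: [0.4, 0.3, -1.1]
grip_width: 0.314
grip_force: 39.6
t 7.90 pos [440.8 124.1 107.1] head 129.7 tilt 4.40 F [ 0.4  0.3 -1.1] grip 0.314 39.6 q [ 0.64  0.16 -0.58 -0.1  -0.82 -1.45]
turn 0.6 then shift x -1.5 y 2.9 z 62.1
or shift first x -0.6 y -1.8
[[-0.77  -0.636 -0.036]
 [-0.637  0.768  0.068]
 [-0.016  0.075 -0.997]]
```

```bash
python3 -m creep '[[0,0,0,-4],[0,0,0,-7],[0,0,0,-7],[0,0,0,-7],[0,0,0,-7],[0,0,0,-7],[0,0,0,-7],[0,0,0,-7],[0,0,0,-7],[0,0,0,-7],[0,0,0,-7],[0,0,0,-7]]' >/dev/null && python3 -m creep '[[0,0,0,-7],[0,0,0,-7],[0,0,0,-7],[0,0,0,-7],[0,0,0,-7],[0,0,0,-7],[0,0,0,-7],[0,0,0,-7],[0,0,0,-7],[0,0,0,-7],[0,0,0,-7],[0,0,0,-7]]' >/dev/null && python3 -m creep '[[0,0,0,-7],[0,0,0,-7],[0,0,0,-7],[0,0,0,-7],[0,0,0,-7],[0,0,0,-7],[0,0,0,-7],[0,0,0,-7],[0,0,0,-7],[0,0,0,-7],[0,0,0,-7],[0,0,0,-7]]'; python3 nav.py; python3 -m creep '[[0,0,0,-3],[0,0,0,-3],[0,0,0,0],[0,0,0,0]]'; python3 nav.py
```

```text
clock: 10.9
position: [440.9, 123.9, 107.2]
tcp_rot: [0.581, 0.813, 0.017, -0.034]
wrist_force: [-0.6, -0.6, 0.1]
grip_width: 0.314
grip_force: 39.6
t 10.90 pos [440.9 123.9 107.2] head 18.9 tilt 4.41 F [-0.6 -0.6  0.1] grip 0.314 39.6 q [ 0.64  0.16 -0.58 -0.1  -0.82  2.9 ]
clock: 11.23
position: [440.8, 124.0, 107.0]
tcp_rot: [0.541, 0.84, 0.019, -0.033]
wrist_force: [0.0, -0.6, -0.1]
grip_width: 0.312
grip_force: 39.6
t 11.23 pos [440.8 124.  107. ] head 24.5 tilt 4.41 F [ 0.  -0.6 -0.1] grip 0.312 39.6 q [ 0.64  0.16 -0.58 -0.1  -0.82  3.  ]
```

```bash
python3 -m creep '[[0,0,0,-3],[0,0,0,-3],[0,0,0,0],[0,0,0,0]]' >/dev/null; python3 nav.py;  python3 -m creep '[[0,0,0,-3],[0,0,0,0],[0,0,0,0]]'>/dev/null; python3 nav.py
```

```text
t 11.57 pos [434.  132.5 108.2] head 29.8 tilt 3.19 F [-0.1 -0.4  0.3] grip 0.315 39.6 q [ 0.68  0.14 -0.61 -0.07 -0.81  3.03]
t 11.82 pos [429.5 137.8 108.7] head 32.3 tilt 2.40 F [-1.  -0.5  0.1] grip 0.313 39.6 q [ 0.71  0.13 -0.63 -0.05 -0.8   3.03]
```

Overrunning the upper limit of joint 6 undoes the tilt, so I'll keep going.

```bash
python3 -m creep '[[0,0,0,-3],[0,0,0,-3],[0,0,0,0],[0,0,0,0]]' >/dev/null; python3 nav.py;  python3 -m creep '[[0,0,0,-2],[0,0,0,0],[0,0,0,0]]'>/dev/null; python3 nav.py 440.1 127.3 45 129.05;python3 -c "
from rig import robot;from scipy.spatial.transform import Rotation as R
print(R.from_quat(robot.sense()['tcp_rot']).as_matrix().round(3))"
```

```text
t 12.15 pos [420.1 147.7 109.1] head 37.5 tilt 1.09 F [-0.7  0.1  0.3] grip 0.316 39.6 q [ 0.78  0.12 -0.66 -0.01 -0.77  3.03]
t 12.40 pos [416.9 150.8 109. ] head 39.2 tilt 0.97 F [-0.1 -0.6  0.2] grip 0.314 39.6 q [ 0.8   0.11 -0.68  0.   -0.77  3.03]
turn -89.8 then shift x -3.2 y -32.9 z 64.0
or shift first x -32.9 y 2.0
[[-0.633  0.774  0.013]
 [ 0.774  0.633  0.011]
 [ 0.001  0.017 -1.   ]]
```

```bash
python3 -m creep '[[0,0,0,4],[0,0,0,7],[0,0,0,7],[0,0,0,7],[0,0,0,7],[0,0,0,7],[0,0,0,7],[0,0,0,7],[0,0,0,7],[0,0,0,7],[0,0,0,7],[0,0,0,7]]' >/dev/null; python3 -m creep '[[0,0,0,7],[0,0,0,2.2],[0,0,0,0],[0,0,0,0]]' >/dev/null; python3 nav.py 440.1 127.3 42 129.05
```

```text
t 13.73 pos [417.  150.8 109.1] head -50.9 tilt 0.98 F [ 0.4  0.7 -0.3] grip 0.314 39.6 q [ 0.8   0.11 -0.68  0.   -0.77  1.46]
turn 0.1 then shift x 3.1 y 32.8 z 67.1
or shift first x 1.9 y 32.8
```

```bash
python3 -m creep '[[1,12,0,0],[1,14,10,0],[0,7,20,0],[0,0,20,0],[0,0,11,0],[0,0,6,0],[0,0,0,0],[0,0,0,0]]' >/dev/null; python3 nav.py 440.1 127.3 32 129.05
python3 -c "
from rig import robot;import cv2,numpy as np
a=robot.get_image('side')[200:300,130:250];b=robot.get_image('top')[280:380,210:330]
cv2.imwrite('pics/b.png',cv2.resize(np.hstack([a,b]),(800,333)))"
```

```text
t 14.40 pos [440.3 127.3  42.2] head -50.9 tilt 0.96 F [ 1.2  0.2 -0.4] grip 0.315 39.6 q [ 0.71  0.25 -0.72 -0.   -0.59  1.54]
turn 0.1 then shift x -0.2 y -0.1 z 10.2
or shift first x -0.3 y -0.1
```

View pics/b.png

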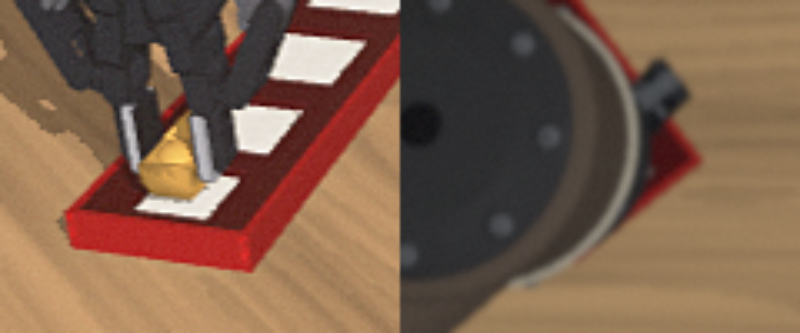

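The side crop (left) shows the ingot centred over the smallest pocket, with the fingers straddling across the row. Now I'll lower it gently.

```bash
python3 -m creep '[[0,0,3,0],[0,0,2,0],[0,0,2,0],[0,0,0,0],[0,0,0,0]]' >/dev/null; python3 nav.py; python3 -m creep '[[0,0,1,0],[0,0,0.5,0],[0,0,0,0],[0,0,0,0]]' >/dev/null; python3 nav.py;python3 -m creep '[[0,0,0.7,0],[0,0,0,0],[0,0,0,0]]' >/dev/null; python3 nav.py
```

```text
t 14.92 pos [440.6 127.7  35.7] head -50.9 tilt 1.05 F [-2.1  1.   8.1] grip 0.313 40.7 q [ 0.71  0.26 -0.73  0.   -0.57  1.54]
t 15.25 pos [440.7 127.8  35.6] head -50.9 tilt 1.08 F [-9.2 -0.5 30. ] grip 0.315 43.3 q [ 0.71  0.26 -0.73  0.   -0.57  1.54]
t 15.50 pos [441.1 127.9  35.2] head -50.8 tilt 1.12 F [-9.3 -0.9 33. ] grip 0.314 44.1 q [ 0.71  0.26 -0.73  0.   -0.57  1.54]
```

```bash
python3 -m creep '[[0,0,-1,0],[0,0,-0.7,0],[0,0,0,0]]' >/dev/null; python3 nav.py
python3 -c "
from rig import robot;import cv2,numpy as np
a=robot.get_image('side')[225:295,135:225]
cv2.imwrite('pics/c.png',cv2.resize(a,(720,560),interpolation=2))"
```

```text
t 15.75 pos [440.8 127.8  35.3] head -50.9 tilt 1.08 F [-2.4  1.  12.2] grip 0.316 41.6 q [ 0.71  0.26 -0.73  0.   -0.57  1.54]
```

View pics/c.png

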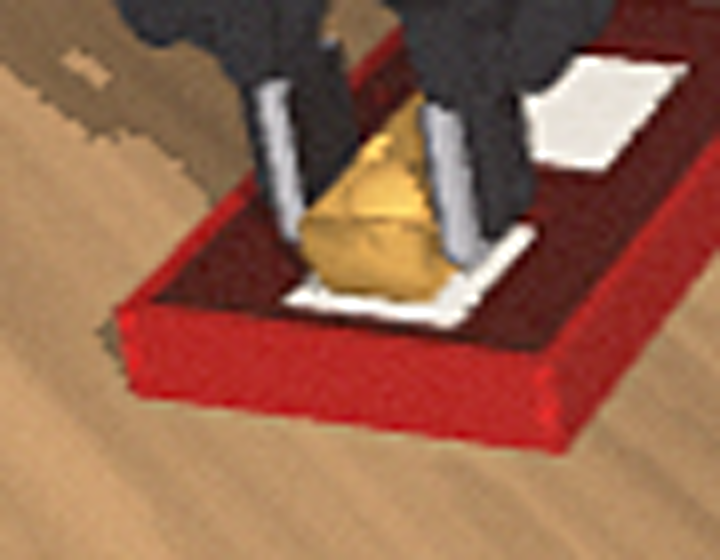

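The side crop shows the ingot inside the cream rectangle with a margin all round. Contact force is about 12 N. Releasing and checking.

```bash
python3 -m creep '[[0,0,-0.5,0],[0,0,0,0],[0,0,0,0],[0,0,0,0],[0,0,0,0],[0,0,0,0]]' 0.7 >/dev/null; python3 nav.py;  python3 -m creep '[[0,0,-5,0],[0,0,-15,0],[0,0,-30,0],[0,0,-30,0],[0,0,-20,0],[0,0,0,0]]' 1 >/dev/null; python3 nav.py 457.1 -278.3 130 77
python3 -c "
from rig import robot;import cv2,numpy as np
b=robot.get_image('side');cv2.imwrite('pics/side1.png',b)
cv2.imwrite('pics/d.png',cv2.resize(b[225:295,135:225],(720,560),interpolation=2))"
```

```text
t 16.30 pos [440.1 127.2  34.9] head -50.9 tilt 0.96 F [-0.9  1.  -0.5] grip 0.698 0.0 q [ 0.71  0.26 -0.73 -0.   -0.57  1.54]
t 16.80 pos [441.  127.5 139.6] head -50.9 tilt 1.41 F [ 0.9  0.1 -0.4] grip 0.997 0.0 q [ 0.71  0.09 -0.61  0.   -0.84  1.54]
turn 52.1 then shift x 106.9 y 391.8 z 9.6
or shift first x -243.7 y 325.0
```

View pics/d.png

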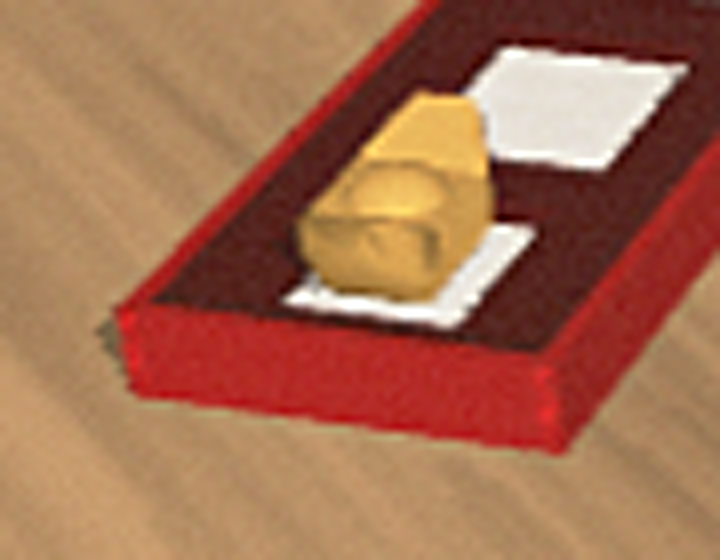

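```bash
python3 -m creep '[[-12,16,0,4],[0,0,0,7],[0,0,0,7],[0,0,0,7],[0,0,0,7],[0,0,0,7],[0,0,0,7],[0,0,0,6.1],[0,0,0,0]]' >/dev/null; python3 nav.py 457.1 -278.3 130 -103
```

```text
t 17.60 pos [439.1 105.9 134.1] head -103.3 tilt 0.89 F [-1.1 -0.7 -0.3] grip 0.997 0.0 q [ 0.67  0.09 -0.63 -0.   -0.84  0.67]
turn -0.3 then shift x 103.9 y 370.3 z 4.1
or shift first x 106.0 y 369.7
```

```bash
python3 -m creep '[[4,15,0,0],[8,28,0,0],[9.6,33.6,0,0],[9.6,33.6,0,0],[9.6,33.6,0,0],[9.6,33.6,0,0],[9.6,33.6,0,0],[9.6,33.6,0,0],[9.6,33.6,0,0],[9.6,33.6,0,0],[8,28,0,0],[4,17,0,0]]' >/dev/null; python3 -m creep '[[3,13,0,0],[0,0,0,-0.3],[0,0,0,0],[0,0,0,0]]' >/dev/null; python3 nav.py 457.1 -278.3 26 -103
cat > chk.py <<'E'
import sys
from fit import *
np.set_printoptions(precision=2,suppress=True)
ims={n:robot.get_image(n) for n in("top","side")}
for n in ims: cv2.imwrite(f"pics/{n}{sys.argv[1]}.png",ims[n])
P={1:(440.1,127.3),2:(492.1,169.5),3:(555,220.5),4:(628.7,280.5)}
BE={1:(.63,.276),2:(.63,.34),3:(.65,.35),4:(.54,.435)}
for k in map(int,sys.argv[2:]):
    pt=[place([(0,0,12)],(*P[k],13,.68))]
    px={n:tuple(int(round(v)) for v in proj(n,pt[0])[0]) for n in ims}
    q,be,f=fit_ingot(k,ims,px,(*P[k],13,.68));print(k,np.array(q),"deg %.1f"%np.degrees(q[3]),be,"xor %.2f"%f)
E
python3 chk.py 2 1
```

```text
t 18.93 pos [ 457.  -277.   130.2] head -102.7 tilt 0.95 F [ 0.4 -0.2  0.2] grip 0.997 0.0 q [-0.19  0.23 -0.45 -0.02 -0.88  1.55]
turn 0.3 then shift x 0.4 y 1.2 z 104.2
or shift first x -0.5 y 2.7
1 [431.26 121.72   1.67  -0.25] deg -14.3 [2.22 2.56] xor 1.52
```

```bash
sed -i 's/(I\[...,2\]>1.15\*I\[...,1\])/(I[...,2]>1.15*I[...,1])\&(I[...,1]>.5*I[...,2])/' fit.py; python3 chk.py 3 1
```

```text
1 [440.98 131.36  13.2    0.67] deg 38.2 [0.45 0.48] xor 0.45
```

```bash
python3 -m creep '[[0.4,1.2,10,0.3],[0,0,25,0],[0,0,25,0],[0,0,20,0],[0,0,12,0],[0,0,7,0],[0,0,4,0],[0,0,0,0],[0,0,0,0]]' >/dev/null; python3 nav.py 457.1 -278.3 25 -103
```

```text
t 19.88 pos [ 459.2 -277.6   28.1] head -103.0 tilt 1.00 F [-0.4 -0.1 -0.6] grip 1.001 0.0 q [-0.19  0.38 -0.54 -0.02 -0.64  1.55]
turn -0.0 then shift x -1.9 y 1.2 z 3.1
or shift first x -2.0 y 1.2
```

```bash
python3 -m creep '[[-1.9,1.2,3,0],[0,0,0,0],[0,0,0,0]]' >/dev/null; python3 nav.py;  python3 -m creep '[[0,0,0,0],[0,0,0,0],[0,0,0,0],[0,0,0,0],[0,0,0,0],[0,0,0,0],[0,0,0,0],[0,0,0,0]]' 0 40 >/dev/null; python3 nav.py;  python3 -m creep '[[0,0,-5,0],[0,0,-15,0],[0,0,-25,0],[0,0,-25,0],[0,0,-15,0],[0,0,-5,0],[0,0,0,0],[0,0,0,0]]'  >/dev/null; python3 nav.py 492.1 169.4 100 -50.95
```

```text
t 20.13 pos [ 456.8 -278.4   25.1] head -103.0 tilt 1.01 F [-0.2  0.1  0.8] grip 1.0 0.0 q [-0.19  0.38 -0.55 -0.02 -0.63  1.55]
t 20.80 pos [ 457.  -278.4   25. ] head -103.0 tilt 0.99 F [-0.3  0.6  5.2] grip 0.387 40.2 q [-0.19  0.38 -0.55 -0.02 -0.63  1.55]
t 21.47 pos [ 455.2 -279.   114.2] head -103.1 tilt 0.99 F [ 0.2 -0.6 -0.1] grip 0.385 39.8 q [-0.19  0.25 -0.47 -0.02 -0.84  1.55]
turn -52.1 then shift x 311.2 y -325.0 z 14.2
or shift first x -65.6 y -444.9
```

```bash
python3 -m creep '[[0,0,0,-4],[0,0,0,-7],[0,0,0,-7],[0,0,0,-7],[0,0,0,-7],[0,0,0,-7],[0,0,0,-7],[0,0,0,-6.1],[10,-10,0,0],[20,-21,0,0],[25,-26,0,0],[25,-26,0,0]]' >/dev/null;python3 -m creep '[[25,-26,0,0],[25,-26,0,0],[25,-26,0,0],[25,-26,0,0],[25,-26,0,0],[25,-26,0,0],[25,-26,0,0],[23,-25,0,0],[18,-19,0,0],[10,-12,0,0],[5,-5,0,0],[0,0,0,0]]' >/dev/null; python3 -m creep '[[0,0,0,0],[0,0,0,0]]' >/dev/null; python3 nav.py 492.1 169.4 45 -50.95
```

```text
t 23.63 pos [491.1 168.6 119.5] head -51.0 tilt 0.89 F [-0.3  0.  -0.2] grip 0.386 39.8 q [ 0.71  0.22 -0.51 -0.   -0.83  1.54]
turn -0.0 then shift x 1.2 y 0.0 z 74.5
or shift first x 0.1 y 0.1
```

```bash
python3 -m creep '[[0,0,12,0],[0,0,25,0],[0,0,20,0],[0,0,12,0],[0,0,5.5,0],[0,0,0,0],[0,0,0,0]]' >/dev/null; python3 nav.py 492.1 169.4 37.5 -50.95;python3 -m creep '[[0,0,3,0],[0,0,3,0],[0,0,1.5,0],[0,0,0,0],[0,0,0,0]]' >/dev/null; python3 nav.py 492.1 169.4 35.5 -50.95
```

```text
t 24.22 pos [492.8 170.1  46. ] head -51.0 tilt 0.97 F [ 0.2  0.3 -0.2] grip 0.388 39.8 q [ 0.71  0.32 -0.58 -0.   -0.65  1.54]
turn -0.0 then shift x -1.0 y 0.1 z 8.5
or shift first x -1.1 y 0.1
t 24.63 pos [492.7 170.8  38.4] head -50.9 tilt 0.99 F [ 0.4  0.  -0.5] grip 0.387 39.8 q [ 0.71  0.34 -0.59 -0.   -0.63  1.54]
turn 0.0 then shift x -1.4 y 0.7 z 2.9
or shift first x -1.4 y 0.7
```

```bash
python3 -m creep '[[-1,0,1,0],[0,0,1,0],[0,0,0,0],[0,0,0,0]]' >/dev/null; python3 nav.py;python3 -m creep '[[0,0,0.8,0],[0,0,0,0],[0,0,0,0]]' >/dev/null; python3 nav.py 492.1 169.4 35.5 -50.95
```

```text
t 24.97 pos [491.9 170.1  36.2] head -50.9 tilt 0.98 F [-0.2  0.5 -0.4] grip 0.387 39.8 q [ 0.71  0.34 -0.59 -0.   -0.63  1.54]
t 25.22 pos [492.  170.2  36.1] head -50.9 tilt 1.00 F [-2.1  0.6  8.6] grip 0.386 40.7 q [ 0.71  0.34 -0.59 -0.   -0.63  1.54]
turn 0.0 then shift x -0.4 y 0.7 z 0.6
or shift first x -0.4 y 0.7
```

```bash
python3 -m creep '[[0,0,0,0],[0,0,0,0],[0,0,0,0],[0,0,0,0],[0,0,0,0]]' 0.75 >/dev/null; python3 nav.py;  python3 -m creep '[[0,0,-5,0],[0,0,-15,0],[0,0,-25,0],[0,0,-25,0],[0,0,-15,0],[0,0,-5,0],[0,0,0,0]]' 1 >/dev/null; python3 -m creep '[[0,0,0,4],[0,0,0,7],[0,0,0,7],[0,0,0,7],[0,0,0,7],[0,0,0,7],[0,0,0,7],[0,0,0,7],[0,0,0,7],[0,0,0,3.2],[0,0,0,0]]' >/dev/null; python3 nav.py 474.9 -130 120 -114.2
```

```text
t 25.63 pos [491.9 170.1  35.3] head -50.9 tilt 0.97 F [0.3 0.1 0. ] grip 0.749 0.0 q [ 0.71  0.34 -0.59 -0.   -0.62  1.54]
t 27.13 pos [490.2 168.7 124.2] head -114.3 tilt 0.86 F [-0.2  0.3  0.2] grip 0.998 0.0 q [ 0.71  0.21 -0.5  -0.   -0.84  0.44]
turn -0.1 then shift x 108.5 y 278.7 z 4.2
or shift first x 109.0 y 278.5
```

```bash
python3 -m creep '[[5,12,0,0],[10,25,0,0],[13,34,0,0],[13,34,0,0],[13,34,0,0],[13,34,0,0],[13,34,0,0],[12,30,0,0],[9,23,0,0],[5,12,0,0],[3,7,0,0],[0,0,0,0]]' >/dev/null; python3 -m creep '[[0,0,0,0],[0,0,0,0]]' >/dev/null; python3 nav.py 474.9 -130 25 -114.2; python3 chk.py 4 2
```

```text
t 28.30 pos [ 476.1 -129.6  121.6] head -114.1 tilt 0.97 F [-0.4  0.4  0.2] grip 0.999 0.0 q [ 0.13  0.18 -0.55 -0.01 -0.83  1.03]
turn 0.1 then shift x -0.9 y 0.9 z 96.6
or shift first x -1.5 y 2.4
2 [491.34 171.73  14.78   0.65] deg 37.2 [0.44 0.55] xor 1.34
```

```bash
python3 -m creep '[[-1.5,2.4,12,0],[0,0,25,0],[0,0,25,0],[0,0,18,0],[0,0,10,0],[0,0,5,0],[0,0,1.6,0],[0,0,0,0],[0,0,0,0]]' >/dev/null; python3 nav.py 474.9 -130 25 -114.2
```

```text
t 29.15 pos [ 475.7 -130.2   25.9] head -114.1 tilt 1.03 F [-0.1  0.1  0.2] grip 1.001 0.0 q [ 0.12  0.32 -0.65 -0.02 -0.59  1.04]
turn 0.1 then shift x -0.8 y 0.1 z 0.9
or shift first x -0.8 y 0.1
```

```bash
python3 -m creep '[[-0.8,0,1,0],[0,0,0,0],[0,0,0,0],[0,0,0,0],[0,0,0,0],[0,0,0,0],[0,0,0,0],[0,0,0,0]]' 0 40 >/dev/null; python3 nav.py;  python3 -m creep '[[0,0,-5,0],[0,0,-15,0],[0,0,-25,0],[0,0,-25,0],[0,0,-20,0],[0,0,-5,0],[0,0,0,0],[0,0,0,0]]'  >/dev/null;  python3 -m creep '[[0,0,0,-4],[0,0,0,-7],[0,0,0,-7],[0,0,0,-7],[0,0,0,-7],[0,0,0,-7],[0,0,0,-7],[0,0,0,-7],[0,0,0,-7],[0,0,0,-3.2],[0,0,0,0]]' >/dev/null; python3 nav.py 555 220.3 115 -50.95
```

```text
t 29.82 pos [ 474.7 -130.2   24.8] head -114.1 tilt 1.02 F [-1.2  0.3  5.5] grip 0.458 40.3 q [ 0.12  0.32 -0.65 -0.02 -0.58  1.04]
t 31.40 pos [ 472.1 -131.3  117.6] head -50.8 tilt 0.85 F [-0.3  0.6 -0.9] grip 0.459 40.6 q [ 0.12  0.18 -0.56 -0.01 -0.82  2.14]
turn 0.1 then shift x 285.9 y -220.9 z 2.6
or shift first x 286.3 y -220.1
```

```bash
python3 -m creep '[[12,-9,0,0],[24,-18,0,0],[28,-22,0,0],[28,-22,0,0],[28,-22,0,0],[28,-22,0,0],[28,-22,0,0],[28,-22,0,0],[28,-22,0,0],[24,-18,0,0],[16,-12,0,0],[8,-6,0,0]]' >/dev/null; python3 -m creep '[[5,-3,0,0],[0,0,0,0],[0,0,0,0]]' >/dev/null; python3 nav.py 555 220.3 48 -50.95
```

```text
t 32.65 pos [555.3 218.  123.7] head -51.0 tilt 0.91 F [ 0.5 -0.6 -1.1] grip 0.456 40.6 q [ 0.7   0.33 -0.33 -0.   -0.89  1.55]
turn -0.1 then shift x 1.2 y -2.0 z 75.7
or shift first x -0.0 y -1.9
```

```bash
python3 -m creep '[[0,-1.9,12,0],[0,0,25,0],[0,0,20,0],[0,0,12,0],[0,0,6.5,0],[0,0,0,0],[0,0,0,0]]' >/dev/null; python3 nav.py; python3 -m creep '[[0,0,4,0],[0,0,3,0],[0,0,2,0],[0,0,1,0],[0,0,0,0],[0,0,0,0]]' >/dev/null; python3 nav.py 555 220.3 35.5 -50.95
```

```text
t 33.23 pos [555.7 220.7  49.1] head -51.0 tilt 0.98 F [-0.1 -0.  -0.6] grip 0.455 40.6 q [ 0.7   0.42 -0.4  -0.   -0.73  1.55]
t 33.73 pos [555.7 221.6  38.8] head -50.9 tilt 0.99 F [ 0.2 -0.  -0.6] grip 0.458 40.6 q [ 0.71  0.43 -0.41 -0.   -0.71  1.55]
turn 0.0 then shift x -1.4 y 0.6 z 3.3
or shift first x -1.4 y 0.6
```

```bash
python3 -m creep '[[-1.4,0.5,1,0],[0,0,1,0],[0,0,0.5,0],[0,0,0,0],[0,0,0,0]]' >/dev/null; python3 nav.py; python3 -m creep '[[0,0,0.8,0],[0,0,0,0],[0,0,0,0]]' >/dev/null; python3 nav.py 555 220.3 35.5 -50.95
```

```text
t 34.15 pos [555.  220.3  36.2] head -50.9 tilt 0.98 F [-0.7 -0.8  0.2] grip 0.463 40.6 q [ 0.7   0.44 -0.42 -0.   -0.7   1.55]
t 34.40 pos [555.1 220.4  36. ] head -50.9 tilt 1.00 F [-1.2 -0.8  6.2] grip 0.46 41.3 q [ 0.7   0.44 -0.42 -0.   -0.7   1.55]
turn 0.0 then shift x -0.1 y 0.0 z 0.5
or shift first x -0.1 y 0.0
```

```bash
python3 -m creep '[[0,0,0,0],[0,0,0,0],[0,0,0,0],[0,0,0,0],[0,0,0,0]]' 0.8 >/dev/null; python3 -m creep '[[0,0,-5,0],[0,0,-15,0],[0,0,-25,0],[0,0,-25,0],[0,0,-20,0],[0,0,-5,0],[0,0,0,0]]' 1 >/dev/null; python3 -m creep '[[0,0,0,4],[0,0,0,7],[0,0,0,7],[0,0,0,7],[0,0,0,7],[0,0,0,7],[0,0,0,7],[0,0,0,2.5],[0,0,0,0]]' >/dev/null; python3 nav.py 616.4 -155.3 120 -99.4
```

```text
t 36.15 pos [553.1 218.8 129.1] head -99.6 tilt 0.86 F [-0.3  0.7  0.9] grip 1.004 0.0 q [ 0.7   0.32 -0.33 -0.   -0.9   0.7 ]
turn -0.2 then shift x 123.6 y 358.8 z 9.1
or shift first x 124.6 y 358.5
```

```bash
python3 -m creep '[[4,12,0,0],[8,24,0,0],[11,33,1,0],[12,34,1,0],[12,34,1,0],[12,34,1,0],[12,34,1,0],[12,34,1,0],[12,34,1,0],[11,33,1,0],[9,24,0,0],[5,15,0,0]]' >/dev/null; python3 -m creep '[[4,13.5,0,0],[0,0,0,0],[0,0,0,0]]' >/dev/null; python3 nav.py 616.4 -155.3 25 -99.4; python3 chk.py 5 1 2 3
python3 -c "
import cv2,numpy as np
a=cv2.imread('pics/side5.png')[165:295,135:285];b=cv2.imread('pics/top5.png')[185:365,150:310]
cv2.imwrite('pics/e.png',np.hstack([cv2.resize(a,(500,433),interpolation=2),cv2.resize(b,(300,433))]))"
```

```text
t 37.40 pos [ 616.9 -155.3  118.4] head -99.5 tilt 0.95 F [0.2 0.7 0.4] grip 1.003 0.0 q [ 0.05  0.39 -0.24 -0.01 -0.92  1.36]
turn -0.1 then shift x -0.5 y 0.0 z 93.4
or shift first x -1.4 y 1.3
1 [441.97 127.76  17.71   0.57] deg 32.5 [0.65 0.84] xor 1.59
2 [509.86 149.62  45.53   0.64] deg 36.4 [-3.8  2. ] xor 1.01
3 [513.51 156.18  44.53   0.63] deg 36.0 [3.16 0.2 ] xor 1.02
```

View pics/e.png

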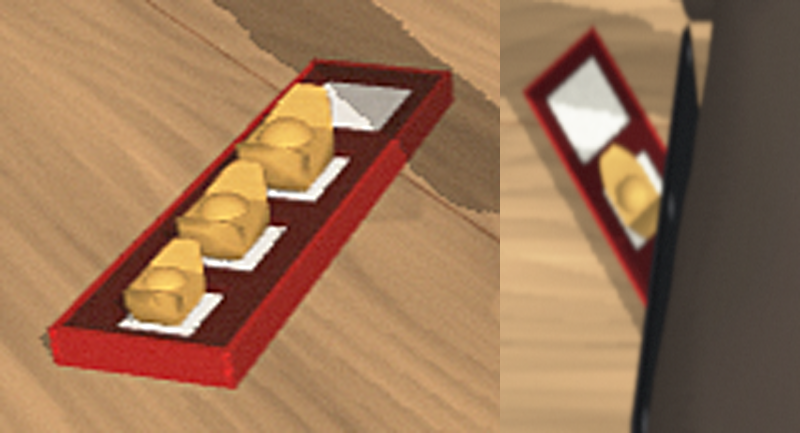

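The side crop shows ingots 1–3 in order, each inside its cream pocket; pocket 4 is empty. The top view is partly hidden by the arm. Next is ingot4.

```bash
python3 -m creep '[[-1.4,1.3,12,0],[0,0,25,0],[0,0,25,0],[0,0,17,0],[0,0,9,0],[0,0,4,0],[0,0,0,0],[0,0,0,0]]' >/dev/null; python3 nav.py 616.4 -155.3 25 -99.4
```

```text
t 38.17 pos [ 617.7 -154.3   27.8] head -99.4 tilt 1.02 F [-0.2 -0.1  0.6] grip 1.005 0.0 q [ 0.06  0.5  -0.32 -0.02 -0.74  1.36]
turn 0.0 then shift x -1.1 y 1.2 z 2.8
or shift first x -1.1 y 1.3
```

```bash
python3 -m creep '[[-1.1,1.2,1.8,0],[0,0,0,0]]' >/dev/null;  python3 -m creep '[[0,0,0.5,0],[0,0,0,0],[0,0,0,0],[0,0,0,0],[0,0,0,0],[0,0,0,0],[0,0,0,0],[0,0,0,0]]' 0 50 >/dev/null; python3 nav.py;  python3 -m creep '[[0,0,-5,0],[0,0,-15,0],[0,0,-25,0],[0,0,-25,0],[0,0,-20,0],[0,0,-5,0],[0,0,0,0],[0,0,0,0]]'  >/dev/null;  python3 -m creep '[[0,0,0,-4],[0,0,0,-7],[0,0,0,-7],[0,0,0,-7],[0,0,0,-7],[0,0,0,-7],[0,0,0,-7],[0,0,0,-2.5],[0,0,0,0]]' >/dev/null; python3 nav.py 628.7 280.2 115 -50.95
```

```text
t 39.00 pos [ 616.1 -155.7   25.2] head -99.4 tilt 1.01 F [-0.5  0.9  5.9] grip 0.531 52.1 q [ 0.05  0.5  -0.32 -0.02 -0.73  1.36]
t 40.42 pos [ 613.3 -156.6  117.4] head -50.8 tilt 0.85 F [-0.3  0.8 -1.7] grip 0.522 51.3 q [ 0.05  0.39 -0.25 -0.01 -0.92  2.21]
turn 0.1 then shift x 287.1 y -329.5 z 2.4
or shift first x 287.6 y -329.0
```

```bash
python3 -m creep '[[8,-9,0,0],[16,-18,0,0],[22,-25,0,0],[24,-28,0,0],[24,-28,0,0],[24,-28,0,0],[24,-28,0,0],[24,-28,0,0],[24,-28,0,0],[24,-28,0,0],[24,-28,0,0],[22,-24,0,0]]' >/dev/null; python3 -m creep '[[15,-16,0,0],[8,-9,0,0],[4,-4,0,0],[0,0,0,0],[0,0,0,0]]' >/dev/null; python3 nav.py 628.7 280.2 48 -50.95
```

```text
t 41.83 pos [629.6 278.8 124.1] head -51.0 tilt 0.91 F [-0.  -0.4 -2. ] grip 0.522 51.4 q [ 0.7   0.46 -0.12 -0.   -0.98  1.55]
turn -0.0 then shift x 0.2 y -1.6 z 76.1
or shift first x -1.0 y -1.6
```

```bash
python3 -m creep '[[-1,-1.6,12,0],[0,0,25,0],[0,0,20,0],[0,0,12,0],[0,0,6.5,0],[0,0,0,0],[0,0,0,0]]' >/dev/null; python3 -m creep '[[0,0,4,0],[0,0,3,0],[0,0,2,0],[0,0,1,0],[0,0,0,0],[0,0,0,0]]' >/dev/null; python3 nav.py 628.7 280.2 35.5 -50.95
```

```text
t 42.92 pos [629.3 281.3  39.4] head -50.9 tilt 0.99 F [ 0.4 -0.2 -1.6] grip 0.53 51.4 q [ 0.7   0.55 -0.19 -0.   -0.81  1.55]
turn 0.0 then shift x -1.2 y 0.4 z 3.9
or shift first x -1.2 y 0.4
```

```bash
python3 -m creep '[[-1.2,0.4,1,0],[0,0,1,0],[0,0,0.7,0],[0,0,0,0],[0,0,0,0]]' >/dev/null; python3 nav.py; python3 -m creep '[[0,0,0.8,0],[0,0,0,0],[0,0,0,0]]' >/dev/null; python3 nav.py 628.7 280.2 35.5 -50.95
```

```text
t 43.33 pos [628.7 280.1  36.5] head -50.9 tilt 0.98 F [ 0.7 -0.1 -1.5] grip 0.524 51.4 q [ 0.7   0.55 -0.2  -0.   -0.81  1.55]
t 43.58 pos [628.8 280.2  36.4] head -50.9 tilt 1.00 F [-2.6 -0.7  5.8] grip 0.525 52.1 q [ 0.7   0.55 -0.2  -0.   -0.8   1.55]
turn 0.0 then shift x -0.0 y -0.0 z 0.9
or shift first x -0.0 y -0.0
```

Contact. Now I'll release, back away up and clear of the tray, and look.

```bash
python3 -m creep '[[0,0,0,0],[0,0,0,0],[0,0,0,0],[0,0,0,0],[0,0,0,0]]' 0.85 >/dev/null; python3 -m creep '[[0,0,-5,0],[0,0,-15,0],[0,0,-25,0],[0,0,-25,0],[0,0,-20,0],[0,0,-10,0],[0,0,0,0]]' 1 >/dev/null; python3 -m creep '[[-8,9,0,0],[-16,18,0,0],[-24,28,0,0],[-24,28,0,0],[-24,28,0,0],[-24,28,0,0],[-24,28,0,0],[-24,28,0,0],[-24,28,0,0],[-24,28,0,0],[-24,28,0,0],[-22,24,0,0]]' >/dev/null;  python3 -m creep '[[-10,16,0,0],[-4,12,0,0],[0,0,0,0]]' >/dev/null; python3 nav.py; python3 chk.py 6 1 2 3 4
python3 -c "
import cv2,numpy as np
a=cv2.imread('pics/side6.png')[165:295,135:285];b=cv2.imread('pics/top6.png')[185:365,150:310]
cv2.imwrite('pics/f.png',np.hstack([cv2.resize(a,(415,400),interpolation=2),cv2.resize(b,(356,400),interpolation=2)]))"
```

```text
t 45.83 pos [ 621.2 -154.4  129.3] head -51.1 tilt 0.89 F [ 0.6 -0.5  0.6] grip 1.003 0.0 q [ 0.05  0.39 -0.22 -0.01 -0.95  2.2 ]
1 [439.88 125.69  18.25   0.57] deg 32.8 [0.57 0.67] xor 1.59
2 [476.06 127.63  42.73   0.36] deg 20.7 [0.33 1.73] xor 1.55
3 [570.52 202.38  30.97   0.46] deg 26.3 [-3.07  2.98] xor 1.15
4 [574.71 193.71  54.02   0.62] deg 35.4 [3.16 0.18] xor 1.00
```

View pics/f.png

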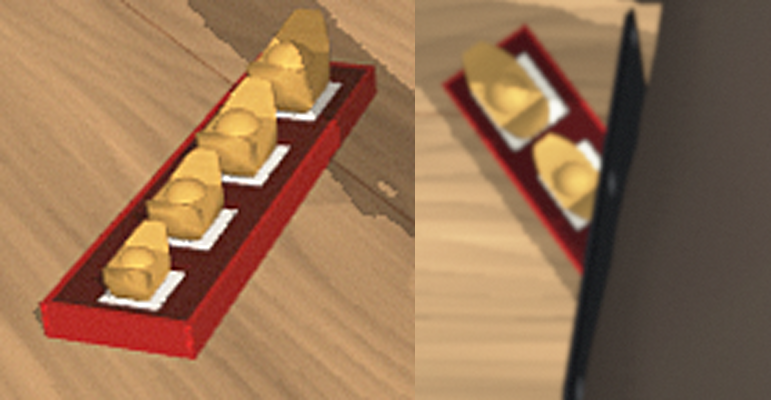

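The side crop shows all four in their pockets in order, with cream margins; the arm still hides pockets 1–2 from above. I'll clear the arm and check from both views.

```bash
python3 -m creep '[[0,0,-10,4],[0,0,-10,7],[0,0,-10,7],[0,0,-10,7],[0,0,-10,7],[0,0,0,7],[0,0,0,7],[0,0,0,7],[0,0,0,7],[0,0,0,0]]' >/dev/null; python3 nav.py 380 -500 180 -111
```

```text
t 46.77 pos [ 621.  -150.9  180.4] head -111.2 tilt 0.97 F [ 0.1 -0.1 -0.2] grip 1.001 0.0 q [ 0.06  0.34 -0.16 -0.01 -1.05  1.15]
turn -0.2 then shift x -99.9 y 412.2 z 0.4
or shift first x -98.7 y 412.5
```

```bash
python3 -m creep '[[-4,14,0,0],[-8,30,0,0],[-8,35,0,0],[-8,35,0,0],[-8,35,0,0],[-8,35,0,0],[-8,35,0,0],[-8,35,0,0],[-8,35,0,0],[-8,35,0,0],[-8,35,0,0],[-8,35,0,0]]' >/dev/null;python3 -m creep '[[-6,18,0,0],[-2,10,0,0],[0,0,0,0]]' >/dev/null; python3 nav.py
cat > fin.py <<'E'
from fit import *
W=[(44,40),(52,46),(61,52),(69,58)];X=np.cumsum([0,67,81,95])
q=(440.1,127.0,3.3,.6815)
R=[]
for n,box,sz in(("side",(140,165,140,125),(448,400)),("top",(160,190,150,170),(352,400))):
    im=robot.get_image(n);cv2.imwrite(f"pics/{n}7.png",im);J=up(im,box).clip(0,255).astype(np.uint8)
    for k in range(4):
        m=hullmask(n,place([(X[k]+sx*W[k][0]/2,sy*W[k][1]/2,15) for sx in(1,-1) for sy in(1,-1)],q),box)
        cv2.drawContours(J,cv2.findContours(m,0,1)[0],-1,(255,0,0),1)
        o=np.zeros_like(m)
        for P in ingot(k+1,*{1:(.63,.276),2:(.63,.34),3:(.65,.35),4:(.54,.435)}[k+1]): o|=hullmask(n,place(place(P,(X[k],0,10,0)),q),box)
        cv2.drawContours(J,cv2.findContours(o,0,1)[0],-1,(0,255,0),1)
    R.append(cv2.resize(J,sz,interpolation=3))
cv2.imwrite("pics/g.png",np.hstack(R))
E
python3 fin.py
```

```text
t 48.02 pos [ 375.5 -511.9  173.1] head -110.9 tilt 0.97 F [ 0.1 -1.  -0.4] grip 0.999 0.0 q [-0.64  0.35 -0.17 -0.02 -1.05  1.86]
```

View pics/g.png

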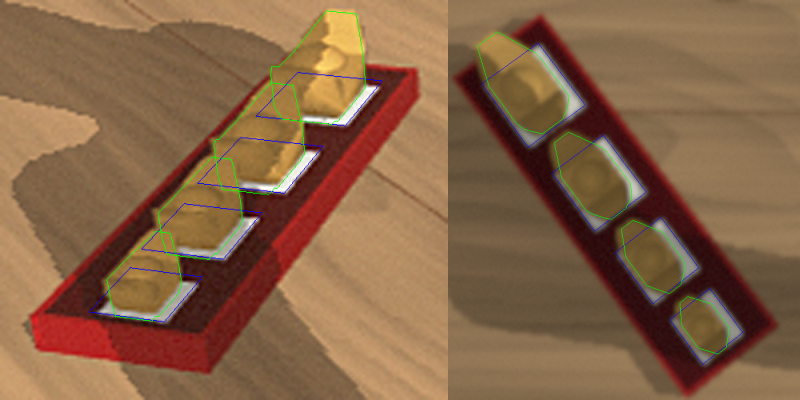

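The modelled outlines of centred, fully seated ingots (green) match all four in both views, so the set is packed. Handing in.

```bash
python3 -c "
from rig import robot
print(robot.finish_job())"
```

```text
the job is handed in; nothing more can be done
None
```

I've handed in the job at about 48 s: the four gold ingots are in the red tray in order of size, each upright, down in its own pocket and lengthwise along the row, the last camera check matches that in both views, and the arm never went near the glue bottle or the tape roll.

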